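# Balance a swing-out rotor by swapping tubes

### The arm

A 6-joint arm with a two-finger parallel gripper is mounted at the origin on a cart in front of the work surface, level with it; the furniture and walls round the work are solid. World frame = base frame: x ahead of the robot, y to its left, z up, the work surface at z = 0. Lengths are in mm, angles in rad, forces in N, time in s.
With the tool pointing down it reaches from about 300 to 775 mm from the base axis. Payload 14.6 kg.
Tool frame: the origin (TCP) lies between the finger pads; the fingertips stand ahead of it and the grasp point (between the pads) lies 11 mm behind it (manip.finger_overhang is the z of the fingertips in the tool frame, in mm); z points along the fingers, y is the line along which they close (so a half turn about z gives the same grasp; the last joint's range is limited). The gripper opens to 94 mm and grips with 3 to 60 N. Pads are 16 mm wide; open, the fingers measure 119 mm over their backs; the gripper's body (75 mm by 177 mm) begins 78 mm behind the grasp point.
Start: joints at [-1.34, 0.3, 1.521, -0, 1.321, -0.067], TCP at [161.373, -525.783, 213.446] pointing down, gripper open.
Joint ranges: [-3.03, 3.03], [-0.79, 2.21], [0.23, 2.52], [-1.04, 4.18], [0, 3.07], [-2.55, 2.55]. Speed limits (rad/s): [2.22, 2.22, 2.57, 3.14, 3.14, 3.14].

### API

Orientations are given as [roll, pitch, yaw] about the fixed x, y, z axes, in that order (R = Rz(yaw) Ry(pitch) Rx(roll)).
In Python, from cell import manip gives the robot as it stands.
- The arm moves only by the tool jog_arm, never from a script. Its argument "series" is a list of rows, each a list of 7 numbers: the shift along the world's x, y, z as a fraction of full scale, then the turn, a rotation vector about the world's x, y, z as a fraction of full scale, then the closure, from 0 (fully open) to 1 (shut). In form: [[dx, dy, dz, wx, wy, wz, fingers], ...]. A call has 1 to 8 rows; each row is the pose to reach, as a shift and turn from the pose commanded when the call began; what a row does not reach only later rows make up. Full scale, the value 1, is 120 mm for a shift and 90 degrees for a turn. A row lasts 1/12 s, in which the tool goes at most 41.7 mm and 7.16 degrees, less where a joint would pass 70% of its speed; a pose out of reach is approached as far as the arm can. A call with a number of a shift or a turn outside -1 to 1 is refused whole. A call with a gripper value outside its range is refused whole. The fingers move at their own pace and stop on an object; "grip_force" is the grip in N (left out, the last holds). Time passes only in rows, so rows that repeat a pose let the fingers close. It gives the time, the measured TCP pose, the force, the opening and the grip force at its end, in the units of the state.
- manip.read_state(): the state, without advancing time (a new reading comes with each control period).
- manip.camera(name): name is "scene" or "top"; returns a dict with "frame" (384x512x3 uint8, red, green, blue), "vfov" (degrees; the focal length in pixels is half the picture's height over the tangent of half this angle, whatever the lens; pixels are square), "cx", "cy" (the principal point, pixels), "R" (3x3) and "t" (3): a world point X has camera coordinates R X + t. Camera axes: x right, y down, z forward; pixel columns grow to the right and rows downward; lengths in mm; the calibration is good to about 2 mm. A picture is of the moment at which its call begins. There is no depth.
- manip.sign_off(): hands the job in; it is judged then, once.
The state is a dict: "clock": time; "joints": joint angles; "qd": joint speeds; "effort": joint torques, N m; "eef_pos": TCP position; "eef_rot": TCP orientation; "wrist_force": force on the tool from outside, world axes, zero at the start; "moment": the same for the moment, N m; "finger_gap": finger opening in mm; "finger_force": force on a finger pad.
Only numpy, scipy, OpenCV 4.12 (cv2) and the standard library are available. Lean on these libraries where they do the work, as an engineer would, in place of code of your own. Each camera call takes 0.05 s, during which the arm holds its last target. There are 200 camera calls.

### The job

This swing-out rotor has been loaded out of balance: no tube sits across from its twin, and all six buckets are full. Rearrange the tubes so that each one stands in the bucket directly opposite the tube with the same cap colour, using the empty holes of the yellow block to park a tube on the way; finish with all six tubes upright and seated at the bottom of the rotor's buckets, and never let one fall over.

Things in the scene. Friction and masses are not known exactly. Their poses are not given: they have to be found in the camera images.
- blue_1: self-standing 50 ml screw-cap tube with a blue cap; cylinder 34 mm in diameter over its whole height (barrel and cap alike), 111 mm high, 50 to 66 g; origin at the centre of its underside, z up along the tube. Its twin, alike in look and weight, is blue_2. At the start it stands in a bucket of the rotor
- orange_1: self-standing 50 ml screw-cap tube with an orange cap; cylinder 34 mm in diameter over its whole height (barrel and cap alike), 111 mm high, 50 to 66 g; origin at the centre of its underside, z up along the tube. Its twin, alike in look and weight, is orange_2. At the start it stands in a bucket of the rotor
- green_1: self-standing 50 ml screw-cap tube with a green cap; cylinder 34 mm in diameter over its whole height (barrel and cap alike), 111 mm high, 50 to 66 g; origin at the centre of its underside, z up along the tube. Its twin, alike in look and weight, is green_2. At the start it stands in a bucket of the rotor
- orange_2: self-standing 50 ml screw-cap tube with an orange cap; cylinder 34 mm in diameter over its whole height (barrel and cap alike), 111 mm high, 50 to 66 g; origin at the centre of its underside, z up along the tube. Its twin, alike in look and weight, is orange_1. At the start it stands in a bucket of the rotor
- green_2: self-standing 50 ml screw-cap tube with a green cap; cylinder 34 mm in diameter over its whole height (barrel and cap alike), 111 mm high, 50 to 66 g; origin at the centre of its underside, z up along the tube. Its twin, alike in look and weight, is green_1. At the start it stands in a bucket of the rotor
- blue_2: self-standing 50 ml screw-cap tube with a blue cap; cylinder 34 mm in diameter over its whole height (barrel and cap alike), 111 mm high, 50 to 66 g; origin at the centre of its underside, z up along the tube. Its twin, alike in look and weight, is blue_1. At the start it stands in a bucket of the rotor
- rotor: six-place swing-out rotor on its stand, fixed, 220 mm across: silver hub, black knob (top at 83 mm), six grey buckets. Origin: centre of the underside, on the bench; z up. Bucket centres 80 mm from the axis, at 0, 60, .. 300 deg from its x axis. Bucket: floor 20 mm, rim 75 mm above the bench; bore 40 mm, mouth flared to 52 mm over the top 13 mm. A seated tube's top is at 131 mm
- block: yellow plastic tube block with two empty round holes, fixed, 60 x 112 mm at the foot, 35 mm high; origin at the centre of its underside, long side along its y axis. Hole centres at y = -27 and +27 mm; holes 40 mm in diameter with a 4 mm chamfer, flat floor 8 mm above the bench. A tube stands upright in either hole
Not all that is in view belongs to the job. What is shaped like the orange_2 but purple is not meant.

How it is judged (in metres and radians):
At the end, for the whole second after the job is handed in: all six tubes stand in the rotor's buckets (centre 72 to 88 mm from its axis, underside 15 to 26 mm above its underside, tilt under 0.17 rad, speed under 0.02 m/s), and the two tubes of each cap colour are over 149.5 mm apart, i.e. in opposite buckets (horizontal distance between blue_1 and rotor between 0.072 and 0.088 m and z of blue_1 in the frame of rotor between 0.015 and 0.026 m and angle between each of blue_1, orange_1, green_1, orange_2, green_2, blue_2's own z axis and vertical below 0.17 rad and linear speed of each of blue_1, orange_1, green_1, orange_2, green_2, blue_2 below 0.02 m/s and horizontal distance between orange_1 and rotor between 0.072 and 0.088 m and z of orange_1 in the frame of rotor between 0.015 and 0.026 m and horizontal distance between green_1 and rotor between 0.072 and 0.088 m and z of green_1 in the frame of rotor between 0.015 and 0.026 m and horizontal distance between orange_2 and rotor between 0.072 and 0.088 m and z of orange_2 in the frame of rotor between 0.015 and 0.026 m and horizontal distance between green_2 and rotor between 0.072 and 0.088 m and z of green_2 in the frame of rotor between 0.015 and 0.026 m and horizontal distance between blue_2 and rotor between 0.072 and 0.088 m and z of blue_2 in the frame of rotor between 0.015 and 0.026 m and horizontal distance between blue_1 and blue_2 above 0.1495 m and horizontal distance between orange_1 and orange_2 above 0.1495 m and horizontal distance between green_1 and green_2 above 0.1495 m); the robot touches nothing.
It fails at once if a tube is tipped over (tilted more than 0.8 rad) (angle between any of blue_1, orange_1, green_1, orange_2, green_2, blue_2's own z axis and vertical above 0.8 rad).
It also fails if it takes over 88 s, if anything falls off the work surface, if the arm or the gripper's body presses on something with over 40 N, if the wrist force passes 120 N, or if a joint passes its speed limit or range.

## Working session

There is one attempt and no reset: what is moved stays moved. The work goes in short steps, Python scripts to look and compute and a tool call to move; the robot and the scene stay as the last step left them, time stands still between calls to the robot, and variables do not carry over. Pictures are saved under pics/ and viewed, at most 14 in all, crops included, and the job is handed in when it is done.

Besides the shell and the picture viewer there is one more tool, called after ">>>" in YAML: its name, and indented under it one key for each argument. jog_arm: Moves the arm, as the interface text tells. Its arguments: {"type":"object","properties":{"series":{"type":"array"},"grip_force":{"type":"number"}},"required":["series"]}

```bash
mkdir -p pics; ls; python3 - <<'E'
from cell import manip
import cv2
s=manip.read_state()
print({k:s[k] for k in('clock','eef_pos','eef_rot','wrist_force','finger_gap')},manip.finger_overhang)
for n in('scene','top'):
    c=manip.camera(n); cv2.imwrite(f'pics/{n}0.png',c['frame'][:,:,::-1]); print(n,c['vfov'],c['cx'],c['cy'],c['R'],c['t'],[k for k in c])
E
```

```text
pics
{'clock': 0.0, 'eef_pos': array([ 161.32207691, -525.54540572,  212.88646182]), 'eef_rot': array([-3.14045274e+00, -7.08419938e-05,  2.97812623e-01]), 'wrist_force': array([ 0.50723071, -0.4452204 , -0.2096368 ]), 'finger_gap': 94.0283696125968} 8.0
scene 55.45960213605453 250.60479046181993 190.19322998791387 [[-0.87459482 -0.48484577 -0.00291254]
 [-0.31314273  0.56943204 -0.7600584 ]
 [ 0.3701696  -0.6638311  -0.64984824]] [509.06216319 129.19090325 761.21945811] ['frame', 'vfov', 'cx', 'cy', 'R', 't']
top 55.953264435776916 257.68531447316474 189.6653917126362 [[ 0.01067575 -0.99990892  0.00825712]
 [-0.98704884 -0.01185955 -0.15998106]
 [ 0.16006442 -0.00644227 -0.98708555]] [117.19814716 501.10261946 871.11443806] ['frame', 'vfov', 'cx', 'cy', 'R', 't']
```

View pics/top0.png

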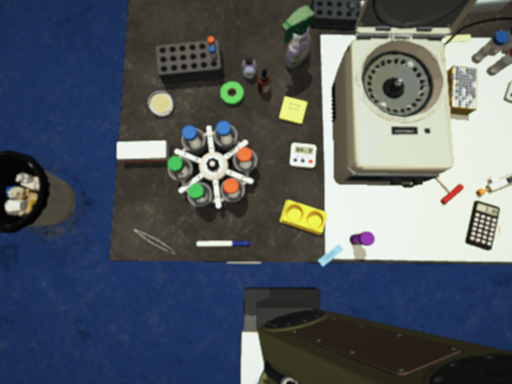

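View pics/scene0.png

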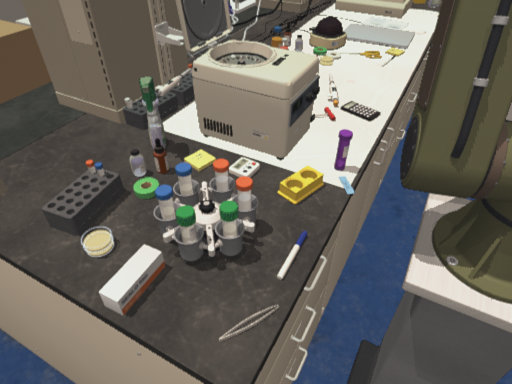

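The top view shows the rotor near (212,166) with adjacent pairs: blue (192,132) and (226,130), orange (245,155) and (233,187), green (199,192) and (178,165). The yellow block is at (303,217). Lookalikes are the purple tube at (365,239), blue and orange microtubes at (211,42), the blue pen at (240,243) and blue-topped bottles at (500,38). None of these stand in the rotor.

```bash
cat > h.py <<'E'
import numpy as np, cv2
from cell import manip
def ray(c,u,v):
    f=c['frame'].shape[0]/2/np.tan(np.radians(c['vfov']/2))
    R,t=np.array(c['R']),np.array(c['t'])
    return -R.T@t, R.T@np.array([(u-c['cx'])/f,(v-c['cy'])/f,1.])
def plane(c,u,v,z):
    o,d=ray(c,u,v); return o+d*(z-o[2])/d[2]
def tri(c1,p1,c2,p2):
    A=[];b=[]
    for c,p in((c1,p1),(c2,p2)):
        o,d=ray(c,*p); d=d/np.linalg.norm(d); P=np.eye(3)-np.outer(d,d); A.append(P); b.append(P@o)
    return np.linalg.lstsq(np.vstack(A),np.hstack(b),rcond=None)[0]
HUE={'blue':(100,120),'orange':(0,14),'green':(50,85),'yellow':(20,32),'purple':(130,160)}
def blobs(c,col,box,amin=60,smin=110,vmin=50):
    h=cv2.cvtColor(c['frame'],cv2.COLOR_RGB2HSV); lo,hi=HUE[col]
    m=cv2.inRange(h,(lo,smin,vmin),(hi,255,255)); k=np.zeros_like(m); x0,y0,x1,y1=box; k[y0:y1,x0:x1]=m[y0:y1,x0:x1]
    n,_,s,ce=cv2.connectedComponentsWithStats(k)
    return [(ce[i],s[i]) for i in range(1,n) if s[i][4]>=amin], k
E
python3 - <<'E'
from h import *
T=manip.camera('top');S=manip.camera('scene')
for col in('blue','orange','green','yellow'):
    bt,_=blobs(T,col,(160,110,340,245),40); bs,_=blobs(S,col,(140,150,335,260),40)
    for ce,s in bt: print(col,'top',ce.round(1),s,plane(T,*ce,125 if col!='yellow' else 35).round(1))
    for ce,s in bs: print(col,'scene',ce.round(1),s,plane(S,*ce,122 if col!='yellow' else 35).round(1))
a=T['frame'][105:235,150:340,::-1]; cv2.imwrite('pics/crop1.png',cv2.resize(a,None,fx=4,fy=4,interpolation=cv2.INTER_CUBIC))
E
```

```text
blue top [223.1 127.6] [216 121  15  14 176] [632.5 206.2 125. ]
blue top [189. 132.] [182 125  15  15 177] [620.5 285.5 125. ]
blue top [241.  242.5] [233 241  17   4  68] [366.2 159.3 125. ]
blue scene [183. 169.] [175 163  17  13 175] [633.4 204.8 122. ]
blue scene [163.5 191.8] [155 185  18  15 214] [621.8 283.5 122. ]
blue scene [301.4 237.8] [296 231  11  15  82] [334.8 264.4 122. ]
orange top [244.2 154.2] [237 146  15  16 190] [568.8 155.6 125. ]
orange top [230.4 185.5] [223 177  16  17 205] [494.9 185.8 125. ]
orange scene [161.1 161. ] [153 150  16  24 164] [693.1 204.6 122. ]
orange scene [220.6 164.7] [213 158  16  14 191] [571.2 153.1 122. ]
orange scene [243.9 183.2] [236 176  17  15 216] [495.5 183.6 122. ]
green top [174.9 163.4] [167 156  17  16 204] [545.  314.9 125. ]
green top [196.2 190.8] [189 183  16  16 184] [481.7 263.4 125. ]
green scene [148.8 185.2] [140 178  18  16 136] [661.2 281.7 122. ]
green scene [228.7 210.2] [220 201  18  20 307] [480.9 266.3 122. ]
green scene [185.2 215.5] [176 206  19  20 317] [543.9 316.8 122. ]
yellow top [292.  115.8] [279 110  25  15 275] [697.9  35.   35. ]
yellow top [302.8 216.7] [ 279  199   48   37 1128] [433.3   9.   35. ]
yellow scene [202.8 161.4] [184 150  32  21 165] [687.3  66.3  35. ]
yellow scene [300.3 184.6] [ 277  166   47   39 1085] [428.   31.9  35. ]
```

View pics/crop1.png

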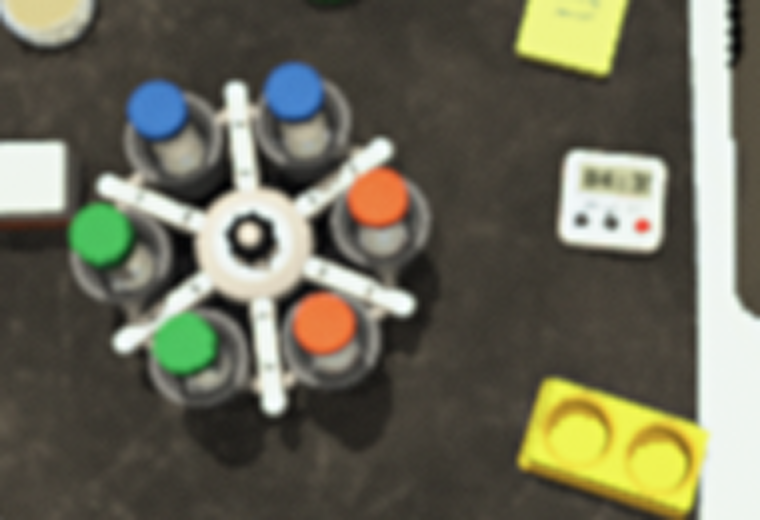

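The crop confirms six rotor tubes: blue, blue, orange, orange, green, green in order, and the empty block with holes at about (294,213) and (315,220). Next I fit the hexagon and find the block holes in both views.

```bash
python3 - <<'E'
from h import *
from scipy.optimize import least_squares
T=manip.camera('top');S=manip.camera('scene')
pts=[]
for col in('blue','orange','green'):
    bt,_=blobs(T,col,(160,110,260,210),40); bs,_=blobs(S,col,(170,155,260,230) if col=='orange' else (150,160,260,230),100)
    bs=[b for b in bs if not(col=='green' and b[0][0]<170)]
    for ce,s in bt:
        X=min((tri(T,ce,S,p[0]) for p in bs),key=lambda X:abs(X[2]-122)); print(col,X.round(1),plane(T,*ce,129)[:2].round(1)); pts.append(X[:2])
P=np.array(pts)
a=np.arctan2(*(P-P.mean(0)).T[::-1]); k=np.round((a-a[0])/(np.pi/3))
f=lambda q:np.c_[q[0]+q[3]*np.cos(q[2]+k*np.pi/3),q[1]+q[3]*np.sin(q[2]+k*np.pi/3)]
r=least_squares(lambda q:(f(q)-P).ravel(),[*P.mean(0),a[0],80]); print('rotor',r.x.round(3),(f(r.x)-P).round(1).tolist())
# block: top face is brighter than the sides
for n,c,box in(('t',T,(270,190,340,245)),('s',S,(270,155,335,210))):
    x0,y0,x1,y1=box
    b,m=blobs(c,'yellow',box,200); cnt=max(cv2.findContours(m,0,1)[0],key=cv2.contourArea)
    q=cv2.approxPolyDP(cv2.convexHull(cnt),2,True)[:,0]; print(n,q.tolist())
    cv2.imwrite(f'pics/blk_{n}.png',cv2.resize(c['frame'][y0:y1,x0:x1,::-1],None,fx=6,fy=6,interpolation=cv2.INTER_CUBIC))
A=cv2.imread('pics/blk_t.png');B=cv2.imread('pics/blk_s.png');h=max(len(A),len(B))
A,B=[cv2.copyMakeBorder(i,0,h-len(i),0,0,0) for i in(A,B)]
cv2.imwrite('pics/blk.png',np.hstack([A[:, :],B])[:, :800])
E
```

```text
blue [632.7 206.2 123.4] [631.2 205.8]
blue [620.4 285.4 124.1] [619.2 284.7]
orange [569.2 155.7 124.2] [567.8 155.5]
orange [494.7 185.7 123.9] [494.1 185.5]
green [545.6 315.7 120.4] [544.1 314. ]
green [482.4 264.2 119.5] [481.1 262.7]
rotor [ 5.57511e+02  2.35485e+02 -3.74000e-01  8.05440e+01] [[-0.2, -0.1], [0.1, 0.3], [0.3, 0.1], [-0.1, -0.4], [-0.1, -0.6], [0.1, 0.7]]
t [[286, 199], [323, 210], [326, 214], [322, 233], [315, 234], [280, 222]]
s [[322, 174], [323, 185], [295, 204], [277, 193], [282, 180], [306, 166]]
```

View pics/blk.png

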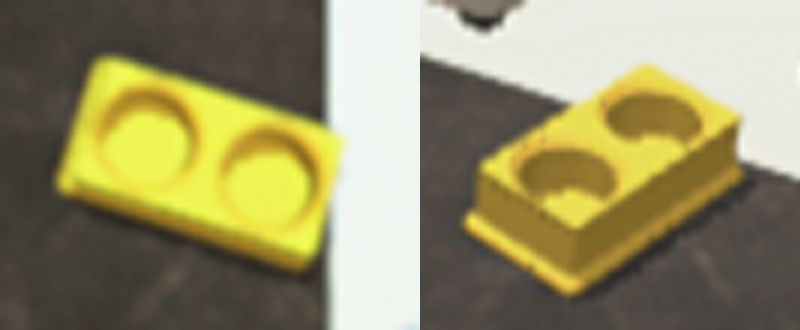

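The crops show top-view hole rims at about (295,213) and (315,219). In the scene view they are about (294.7,185.5) and (309,175.3).

```bash
python3 - <<'E'
from h import *
T=manip.camera('top');S=manip.camera('scene')
for a,b in(((295,212.8),(294.7,185.5)),((315,219.3),(309,175.3))):
    print(plane(T,*a,35).round(1),plane(S,*b,35).round(1),tri(T,a,S,b).round(1))
q=[557.5,235.5]
# purple & others
for k in range(6):
    a=-.374+k*np.pi/3; print(k,round(q[0]+80*np.cos(a),1),round(q[1]+80*np.sin(a),1))
print('centrifuge corners z~200',[plane(T,u,v,200).round(0) for u,v in((333,180),(335,90))])
s=manip.read_state();print(s['eef_pos'],s['eef_rot'])
E
```

```text
[442.8  28.6  35. ] [438.5  41.3  35. ] [443.9  27.1  22.6]
[427.1 -21.5  35. ] [423.5 -12.   35. ] [427.4 -23.1  25.9]
0 632.0 206.3
1 620.0 285.4
2 545.6 314.6
3 483.0 264.7
4 495.0 185.6
5 569.4 156.4
centrifuge corners z~200 [array([496., -33., 200.]), array([695., -42., 200.])]
[ 161.3595853  -525.74119174  213.37895403] [-3.14142441e+00 -3.39680892e-05  2.97783587e-01]
```

```bash
python3 - <<'E'
from h import *
T=manip.camera('top');S=manip.camera('scene')
t,_=blobs(T,'purple',(340,225,390,255),20);s,_=blobs(S,'purple',(325,120,365,180),20)
print([b[0].round(1).tolist()+b[1].tolist() for b in t],[b[0].round(1).tolist()+b[1].tolist() for b in s])
f=lambda im,x0,y0,x1,y1,k:cv2.resize(im['frame'][y0:y1,x0:x1,::-1],None,fx=k,fy=k,interpolation=cv2.INTER_CUBIC)
A=f(T,180,195,380,275,4);B=f(S,255,150,355,290,2.0)
A=f(T,190,200,380,270,4);B=f(S,215,120,365,200,4)
w=max(A.shape[1],B.shape[1]);A,B=[cv2.copyMakeBorder(i,0,0,0,w-i.shape[1],0) for i in(A,B)]
cv2.imwrite('pics/cmp.png',np.vstack([A,B])); print(np.vstack([A,B]).shape)
E
```

```text
[[363.1, 238.3, 351, 232, 23, 13, 206]] [[342.4, 147.7, 335, 130, 17, 40, 310]]
(600, 760, 3)
```

View pics/cmp.png

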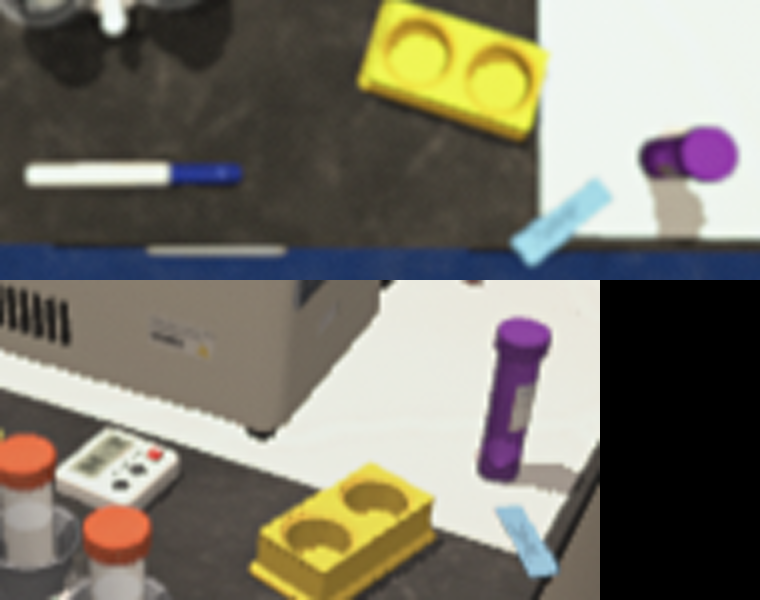

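```bash
python3 - <<'E'
from h import *
T=manip.camera('top');S=manip.camera('scene')
for n,a,b,z in(('purple top',(367.3,238.7),(346,132.5),111),('tape1',(339.7,246.7),(342.5,177),0),('tape2',(321.3,264.5),(351.3,193),0),('timer',(303,155),(245,166.5),18),('knob',(213.2,163.5),(208,190),83)):
    print(n,plane(T,*a,z).round(1),plane(S,*b,z).round(1),tri(T,a,S,b).round(1))
E
```

```text
purple top [ 378.1 -127.4  111. ] [ 378.1 -123.5  111. ] [ 378.6 -128.1  108.3]
tape1 [360.2 -89.8   0. ] [357.9 -90.6   0. ] [ 3.59e+02 -9.01e+01  1.00e-01]
tape2 [314.8 -41.7   0. ] [318.6 -39.5   0. ] [316.8 -41.4  -1. ]
timer [596.9   4.8  18. ] [591.6  13.1  18. ] [598.3   3.3   9.4]
knob [555.7 231.7  83. ] [576.  199.9  83. ] [550.6 229.  114.5]
```

```bash
python3 - <<'E'
from h import *
T=manip.camera('top');S=manip.camera('scene')
c=S;X=lambda u,v,z:plane(S,u,v,z).round(1)[:2]
w=lambda x,y:((x-420)/6+270,y/6+155)
print('S foot left,front,right z0',X(*w(465,222),0),X(*w(570,295),0),X(*w(743,178),0))
print('S top 4',[X(*w(*p),35).tolist() for p in((480,165),(578,228),(740,118),(645,65))])
t=lambda x,y:(x/6+270,y/6+190)
print('T foot left,front z0',[plane(T,*t(*p),0).round(1)[:2].tolist() for p in((60,190),(303,270),(330,245))])
print('T top',[plane(T,*t(*p),35).round(1)[:2].tolist() for p in((103,55),(343,138),(312,252),(72,185))])
E
```

```text
S foot left,front,right z0 [480.4  45.2] [424.3  65.2] [389.5 -37.4]
S top 4 [[474.2, 48.0], [424.1, 64.6], [393.3, -31.4], [441.6, -46.6]]
T foot left,front z0 [[422.7, 63.8], [389.5, -40.9], [400.4, -52.8]]
T top [[477.1, 48.1], [443.3, -52.3], [395.7, -38.5], [422.3, 61.2]]
```

Both views agree on the block: centre about (434.6,4.4), long axis about (0.31,0.95), near hole A about (443,29.5). Plan, using carry TCP z≈230 and tool yaw 1.9:
1. Orange k4 (495,185.6) goes to hole A.
2. Blue k0 (632,206.3) goes to k4.
3. Green k2 (545.6,314.6) goes to k0.
4. The parked orange goes to k2.

>>> jog_arm:
  series:
    - [0.8,1,0.2,0,0,0.5,0.45]
    - [0.8,1,0.2,0,0,0.5,0.45]
    - [0.8,1,0.2,0,0,0.5,0.45]
    - [0.8,1,0.2,0,0,0.5,0.45]
    - [0.8,1,0.2,0,0,0.5,0.45]
    - [0.8,1,0.2,0,0,0.5,0.45]
    - [0.8,1,0.2,0,0,0.5,0.45]
  grip_force: 20

```text
clock: 1.28
eef_pos: [257.8, -405.4, 237.8]
eef_rot: [3.141, 0.0, 1.092]
wrist_force: [-0.0, -0.0, 0.1]
finger_gap: 52.9
finger_force: 0.0
```

>>> jog_arm:
  series:
    - [0.35,1,0,0,0,0.52,0.45]
    - [0.35,1,0,0,0,0.52,0.45]
    - [0.35,1,0,0,0,0.52,0.45]
    - [0.35,1,0,0,0,0.52,0.45]
    - [0.35,1,0,0,0,0.52,0.45]
    - [0.35,1,0,0,0,0.52,0.45]
    - [0.35,1,0,0,0,0.52,0.45]

```text
clock: 1.87
eef_pos: [299.5, -285.5, 237.6]
eef_rot: [3.141, 0.0, 1.908]
wrist_force: [0.4, -0.8, -0.2]
finger_gap: 51.7
finger_force: 0.0
```

>>> jog_arm:
  series:
    - [0.35,1,0,0,0,0,0.45]
    - [0.35,1,0,0,0,0,0.45]
    - [0.35,1,0,0,0,0,0.45]
    - [0.35,1,0,0,0,0,0.45]

```text
clock: 2.2
eef_pos: [342.7, -161.1, 237.7]
eef_rot: [3.14, -0.0, 1.905]
wrist_force: [-0.0, -0.4, -0.4]
finger_gap: 51.9
finger_force: 0.0
```

>>> jog_arm:
  series:
    - [0,1,0,0,0,0,0.45]
    - [0,1,0,0,0,0,0.45]
    - [0,1,0,0,0,0,0.45]
    - [0,1,0,0,0,0,0.45]

```text
clock: 2.53
eef_pos: [341.1, -41.4, 237.7]
eef_rot: [3.141, -0.0, 1.905]
wrist_force: [0.3, -0.5, 0.2]
finger_gap: 51.9
finger_force: 0.0
```

>>> jog_arm:
  series:
    - [0.4,1,0,0,0,0,0.45]
    - [0.4,1,0,0,0,0,0.45]
    - [0.4,1,0,0,0,0,0.45]
    - [0.4,1,0,0,0,0,0.45]

```text
clock: 2.87
eef_pos: [390.5, 78.3, 237.4]
eef_rot: [3.141, -0.001, 1.904]
wrist_force: [-0.8, -0.4, -0.3]
finger_gap: 51.8
finger_force: 0.0
```

>>> jog_arm:
  series:
    - [0.88,0.93,0,0,0,0,0.45]
    - [0.88,0.93,0,0,0,0,0.45]
    - [0.88,0.93,0,0,0,0,0.45]
    - [0.88,0.93,0,0,0,0,0.45]
    - [0.88,0.93,0,0,0,0,0.45]

```text
clock: 3.28
eef_pos: [497.2, 187.9, 236.2]
eef_rot: [-3.14, -0.0, 1.902]
wrist_force: [-1.4, -0.4, -0.7]
finger_gap: 51.6
finger_force: 0.0
```

```bash
python3 - <<'E'
from h import *
T=manip.camera('top');S=manip.camera('scene')
print(manip.read_state()['eef_pos'].round(1))
f=lambda im,x0,y0,x1,y1,k:cv2.resize(im['frame'][y0:y1,x0:x1,::-1],None,fx=k,fy=k,interpolation=cv2.INTER_CUBIC)
cv2.imwrite('pics/a1.png',np.hstack([f(S,150,60,350,260,2),f(T,140,90,340,290,2)]))
E
```

```text
[495.2 185.5 236.7]
```

View pics/a1.png

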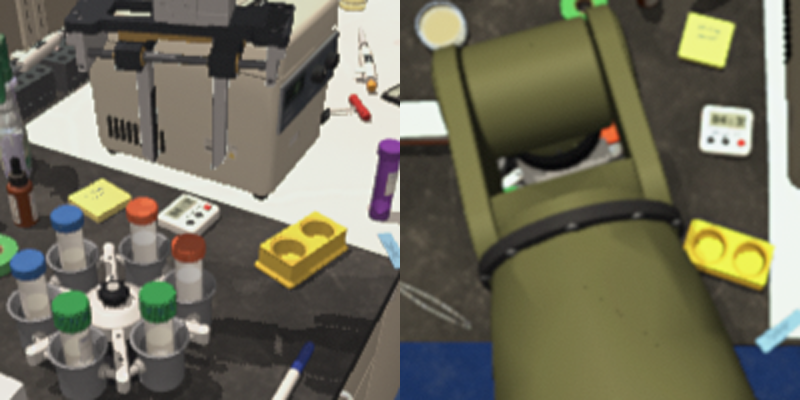

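The scene crop shows the open fingers straddling the near orange cap. I'll descend and grip.

>>> jog_arm:
  series:
    - [0,0,-0.3,0,0,0,0.45]
    - [0,0,-0.6,0,0,0,0.45]
    - [0,0,-0.8,0,0,0,0.45]
    - [0,0,-0.9,0,0,0,0.45]
    - [0,0,-1,0,0,0,0.45]

```text
clock: 3.8
eef_pos: [494.2, 184.3, 116.6]
eef_rot: [-3.141, 0.0, 1.899]
wrist_force: [0.9, -0.4, -0.0]
finger_gap: 51.6
finger_force: 0.0
```

>>> jog_arm:
  series:
    - [0,0,-0.08,0,0,0,0.45]
    - [0,0,-0.16,0,0,0,0.45]
    - [0,0,-0.16,0,0,0,0.45]
    - [0,0,-0.16,0,0,0,1]
    - [0,0,-0.16,0,0,0,1]
    - [0,0,-0.16,0,0,0,1]
    - [0,0,-0.16,0,0,0,1]
    - [0,0,-0.16,0,0,0,1]

```text
clock: 4.47
eef_pos: [495.3, 185.9, 99.0]
eef_rot: [3.141, 0.0, 1.9]
wrist_force: [-1.4, -1.0, 6.8]
finger_gap: 33.6
finger_force: 20.0
```

>>> jog_arm:
  series:
    - [0,0,0.1,0,0,0,1]
    - [0,0,0.3,0,0,0,1]
    - [0,0,0.5,0,0,0,1]
    - [0,0,0.7,0,0,0,1]
    - [0,0,0.9,0,0,0,1]
    - [0,0,1,0,0,0,1]
    - [0,0,1,0,0,0,1]

```text
clock: 5.05
eef_pos: [495.9, 186.1, 221.2]
eef_rot: [3.137, 0.0, 1.9]
wrist_force: [0.4, 0.3, -0.5]
finger_gap: 34.0
finger_force: 20.0
```

>>> jog_arm:
  series:
    - [-0.07,-0.2,0.1,0,0,0,1]
    - [-0.15,-0.45,0.1,0,0,0,1]
    - [-0.22,-0.65,0.1,0,0,0,1]
    - [-0.22,-0.65,0.1,0,0,0,1]

```text
clock: 5.38
eef_pos: [467.3, 105.0, 229.4]
eef_rot: [-3.14, 0.0, 1.898]
wrist_force: [-0.3, 0.1, -0.2]
finger_gap: 33.6
finger_force: 20.0
```

>>> jog_arm:
  series:
    - [-0.07,-0.2,0,0,0,0,1]
    - [-0.15,-0.45,0,0,0,0,1]
    - [-0.2,-0.6,0,0,0,0,1]
    - [-0.215,-0.65,0,0,0,0,1]
    - [-0.215,-0.65,0,0,0,0,1]
    - [-0.215,-0.65,0,0,0,0,1]
    - [-0.215,-0.65,0,0,0,0,1]

```text
clock: 5.97
eef_pos: [443.0, 30.7, 229.9]
eef_rot: [-3.141, -0.0, 1.901]
wrist_force: [0.8, 0.2, -1.0]
finger_gap: 33.5
finger_force: 20.0
```

>>> jog_arm:
  series:
    - [0,0,-0.25,0,0,0,1]
    - [0,0,-0.5,0,0,0,1]
    - [0,0,-0.7,0,0,0,1]
    - [0,0,-0.8,0,0,0,1]
    - [0,0,-0.87,0,0,0,1]
    - [0,0,-0.94,0,0,0,1]
    - [0,0,-1,0,0,0,1]
    - [0,0,-1,0,0,0,1]

```text
clock: 6.63
eef_pos: [442.6, 30.1, 109.4]
eef_rot: [-3.141, -0.0, 1.9]
wrist_force: [-0.3, 0.5, -0.0]
finger_gap: 33.5
finger_force: 20.0
```

```bash
python3 - <<'E'
from h import *
S=manip.camera('scene')
f=lambda im,x0,y0,x1,y1,k:cv2.resize(im['frame'][y0:y1,x0:x1,::-1],None,fx=k,fy=k,interpolation=cv2.INTER_CUBIC)
cv2.imwrite('pics/a2.png',f(S,240,90,380,230,4)); s=manip.read_state();print(s['eef_pos'],s['wrist_force'],s['moment'])
E
```

```text
[442.82623968  30.01563371 110.12809959] [ 0.49923786  0.7906289  -0.04852665] [-0.02353595 -0.13108786 -0.04406665]
```

View pics/a2.png

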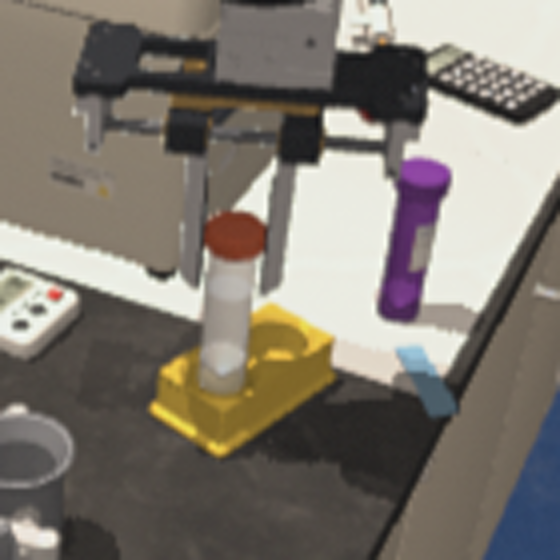

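The orange tube's foot, at crop (222,383), sits over the near hole's centre at (219,382). I'll lower it.

>>> jog_arm:
  series:
    - [0,0,-0.04,0,0,0,1]
    - [0,0,-0.08,0,0,0,1]
    - [0,0,-0.12,0,0,0,1]
    - [0,0,-0.16,0,0,0,1]
    - [0,0,-0.18,0,0,0,1]
    - [0,0,-0.19,0,0,0,1]
    - [0,0,-0.19,0,0,0,1]

```text
clock: 7.27
eef_pos: [442.7, 29.8, 87.3]
eef_rot: [-3.141, -0.0, 1.9]
wrist_force: [0.5, 0.3, -1.0]
finger_gap: 33.8
finger_force: 20.0
```

>>> jog_arm:
  series:
    - [0,0,-0.01,0,0,0,1]
    - [0,0,-0.01,0,0,0,0.45]
    - [0,0,-0.01,0,0,0,0.45]
    - [0,0,-0.01,0,0,0,0.45]
    - [0,0,0.3,0,0,0,0.45]
    - [0,0,0.6,0,0,0,0.45]
    - [0,0,0.9,0,0,0,0.45]
    - [0,0,1,0,0,0,0.45]

```text
clock: 7.93
eef_pos: [444.0, 29.8, 212.3]
eef_rot: [3.136, 0.002, 1.9]
wrist_force: [1.4, 0.8, -0.3]
finger_gap: 51.7
finger_force: 0.0
```

>>> jog_arm:
  series:
    - [0.2,0.3,0.2,0,0,0,0.45]
    - [0.5,0.6,0.2,0,0,0,0.45]
    - [0.79,0.735,0.2,0,0,0,0.45]
    - [0.79,0.735,0.2,0,0,0,0.45]
    - [0.79,0.735,0.2,0,0,0,0.45]

```text
clock: 8.35
eef_pos: [538.9, 119.5, 230.4]
eef_rot: [-3.14, -0.0, 1.902]
wrist_force: [-0.1, 0.4, 0.1]
finger_gap: 51.9
finger_force: 0.0
```

>>> jog_arm:
  series:
    - [0.25,0.25,0,0,0,0,0.45]
    - [0.5,0.5,0,0,0,0,0.45]
    - [0.7,0.65,0,0,0,0,0.45]
    - [0.79,0.735,0,0,0,0,0.45]
    - [0.79,0.735,0,0,0,0,0.45]
    - [0.79,0.735,0,0,0,0,0.45]
    - [0.79,0.735,0,0,0,0,0.45]

```text
clock: 8.93
eef_pos: [631.7, 205.3, 231.6]
eef_rot: [-3.141, 0.0, 1.9]
wrist_force: [0.4, 0.1, -0.1]
finger_gap: 51.6
finger_force: 0.0
```

```bash
python3 - <<'E'
from h import *
S=manip.camera('scene')
f=lambda im,x0,y0,x1,y1,k:cv2.resize(im['frame'][y0:y1,x0:x1,::-1],None,fx=k,fy=k,interpolation=cv2.INTER_CUBIC)
cv2.imwrite('pics/a3.png',f(S,130,40,350,260,2.5)); s=manip.read_state();print(s['eef_pos'],s['eef_rot'],s['joints'])
E
```

```text
[631.76454143 205.24984655 231.92931172] [3.14142790e+00 8.62746139e-05 1.89929611e+00] [ 2.59029999e-01  5.52178111e-01  1.12411023e+00 -7.50491594e-05
  1.46513397e+00 -6.94618787e-02]
```

View pics/a3.png

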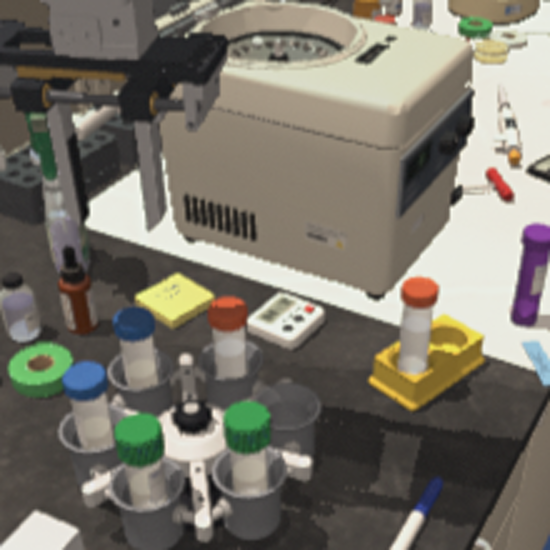

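The orange tube stands upright in the block, and the gripper is above the far-right blue tube at crop (133,320). I'll descend and grip.

>>> jog_arm:
  series:
    - [0,0.01,-0.3,0,0,0,0.45]
    - [0,0.01,-0.6,0,0,0,0.45]
    - [0,0.01,-0.8,0,0,0,0.45]
    - [0,0.01,-0.9,0,0,0,0.45]
    - [0,0.01,-1,0,0,0,0.45]

```text
clock: 9.4
eef_pos: [632.1, 206.8, 111.4]
eef_rot: [3.141, -0.0, 1.899]
wrist_force: [0.6, 0.3, 0.6]
finger_gap: 51.8
finger_force: 0.0
```

>>> jog_arm:
  series:
    - [0,0,-0.06,0,0,0,0.45]
    - [0,0,-0.11,0,0,0,0.45]
    - [0,0,-0.11,0,0,0,0.45]
    - [0,0,-0.11,0,0,0,1]
    - [0,0,-0.11,0,0,0,1]
    - [0,0,-0.11,0,0,0,1]
    - [0,0,-0.11,0,0,0,1]
    - [0,0,-0.11,0,0,0,1]

```text
clock: 10.07
eef_pos: [632.6, 207.5, 99.1]
eef_rot: [3.141, 0.0, 1.9]
wrist_force: [-1.9, -0.2, 6.5]
finger_gap: 33.4
finger_force: 20.0
```

>>> jog_arm:
  series:
    - [0,0,0.1,0,0,0,1]
    - [0,0,0.3,0,0,0,1]
    - [0,0,0.5,0,0,0,1]
    - [0,0,0.7,0,0,0,1]
    - [0,0,0.9,0,0,0,1]
    - [0,0,1,0,0,0,1]
    - [0,0,1,0,0,0,1]

```text
clock: 10.65
eef_pos: [633.2, 207.6, 221.7]
eef_rot: [3.137, 0.0, 1.9]
wrist_force: [0.0, 0.1, 0.1]
finger_gap: 33.8
finger_force: 20.0
```

>>> jog_arm:
  series:
    - [0,0,0.1,0,0,0,1]
    - [-0.2,-0.03,0.1,0,0,0,1]
    - [-0.45,-0.06,0.1,0,0,0,1]
    - [-0.7,-0.09,0.1,0,0,0,1]

```text
clock: 10.98
eef_pos: [546.9, 196.2, 228.6]
eef_rot: [-3.139, -0.0, 1.9]
wrist_force: [0.4, 0.0, -0.6]
finger_gap: 33.3
finger_force: 20.0
```

>>> jog_arm:
  series:
    - [-0.2,-0.05,0,0,0,0,1]
    - [-0.35,-0.092,0,0,0,0,1]
    - [-0.42,-0.092,0,0,0,0,1]
    - [-0.445,-0.092,0,0,0,0,1]
    - [-0.445,-0.092,0,0,0,0,1]
    - [-0.445,-0.092,0,0,0,0,1]

```text
clock: 11.48
eef_pos: [495.6, 185.8, 229.9]
eef_rot: [-3.141, -0.0, 1.9]
wrist_force: [-0.8, 0.6, -1.0]
finger_gap: 33.9
finger_force: 20.0
```

>>> jog_arm:
  series:
    - [0,0,-0.15,0,0,0,1]
    - [0,0,-0.3,0,0,0,1]
    - [0,0,-0.42,0,0,0,1]
    - [0,0,-0.5,0,0,0,1]
    - [0,0,-0.56,0,0,0,1]
    - [0,0,-0.62,0,0,0,1]
    - [0,0,-0.68,0,0,0,1]
    - [0,0,-0.7,0,0,0,1]

```text
clock: 12.15
eef_pos: [494.9, 185.5, 145.4]
eef_rot: [-3.141, -0.0, 1.9]
wrist_force: [0.7, 0.2, -0.4]
finger_gap: 33.5
finger_force: 20.0
```

No contact force inside the flare. I'll lower the rest of the way.

>>> jog_arm:
  series:
    - [0,0,-0.08,0,0,0,1]
    - [0,0,-0.16,0,0,0,1]
    - [0,0,-0.23,0,0,0,1]
    - [0,0,-0.29,0,0,0,1]
    - [0,0,-0.34,0,0,0,1]
    - [0,0,-0.38,0,0,0,1]
    - [0,0,-0.39,0,0,0,1]
    - [0,0,-0.39,0,0,0,1]

```text
clock: 12.82
eef_pos: [495.0, 185.6, 99.3]
eef_rot: [-3.142, 0.0, 1.9]
wrist_force: [-0.6, -0.0, -1.2]
finger_gap: 33.6
finger_force: 20.0
```

>>> jog_arm:
  series:
    - [0,0,-0.01,0,0,0,1]
    - [0,0,-0.01,0,0,0,0.45]
    - [0,0,-0.01,0,0,0,0.45]
    - [0,0,-0.01,0,0,0,0.45]
    - [0,0,0.3,0,0,0,0.45]
    - [0,0,0.6,0,0,0,0.45]
    - [0,0,0.9,0,0,0,0.45]
    - [0,0,1,0,0,0,0.45]

```text
clock: 13.48
eef_pos: [496.2, 186.0, 224.7]
eef_rot: [3.135, 0.0, 1.9]
wrist_force: [-0.1, -0.2, 0.6]
finger_gap: 51.7
finger_force: 0.0
```

>>> jog_arm:
  series:
    - [0.1,0.25,0,0,0,0,0.45]
    - [0.2,0.5,0,0,0,0,0.45]
    - [0.3,0.75,0,0,0,0,0.45]
    - [0.35,0.9,0,0,0,0,0.45]

```text
clock: 13.82
eef_pos: [537.5, 295.9, 219.2]
eef_rot: [3.141, -0.0, 1.901]
wrist_force: [-0.5, 0.1, -0.6]
finger_gap: 51.5
finger_force: 0.0
```

>>> jog_arm:
  series:
    - [0.072,0.17,0,0,0,0,0.45]
    - [0.072,0.17,0,0,0,0,0.45]
    - [0.072,0.17,0,0,0,0,0.45]
    - [0.072,0.17,0,0,0,0,0.45]

```text
clock: 14.15
eef_pos: [545.4, 313.5, 219.2]
eef_rot: [-3.141, 0.0, 1.9]
wrist_force: [0.8, -0.2, 0.1]
finger_gap: 51.9
finger_force: 0.0
```

```bash
python3 - <<'E'
from h import *
S=manip.camera('scene')
f=lambda im,x0,y0,x1,y1,k:cv2.resize(im['frame'][y0:y1,x0:x1,::-1],None,fx=k,fy=k,interpolation=cv2.INTER_CUBIC)
cv2.imwrite('pics/a4.png',f(S,130,40,350,260,2.5)); s=manip.read_state();print(s['eef_pos'],s['eef_rot'])
E
```

```text
[545.48406465 313.26686095 219.48589114] [-3.14143501e+00  1.45374890e-04  1.89956282e+00]
```

View pics/a4.png

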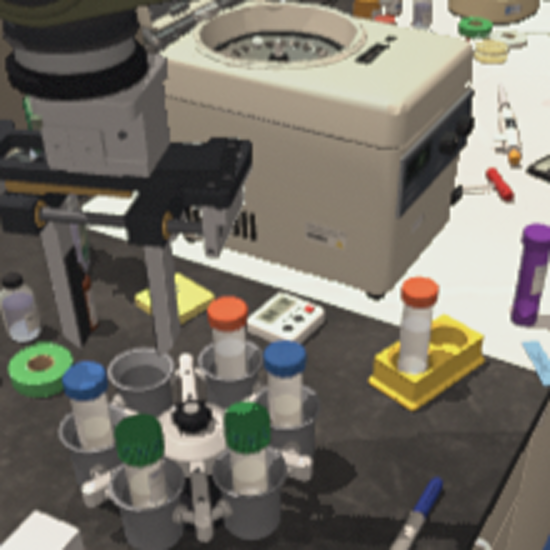

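Blue sits in k4 at crop (285,360), level with its neighbours. The gripper is over green k2 at crop (140,440). Next is green to k0.

>>> jog_arm:
  series:
    - [0,0.01,-0.3,0,0,0,0.45]
    - [0,0.01,-0.6,0,0,0,0.45]
    - [0,0.01,-0.8,0,0,0,0.45]
    - [0,0.01,-0.9,0,0,0,0.45]
    - [0,0.01,-0.97,0,0,0,0.45]
    - [0,0.01,-1,0,0,0,0.45]
    - [0,0.01,-1,0,0,0,0.45]

```text
clock: 14.78
eef_pos: [546.0, 315.1, 100.2]
eef_rot: [3.141, -0.0, 1.9]
wrist_force: [-0.4, 0.3, 0.5]
finger_gap: 51.8
finger_force: 0.0
```

>>> jog_arm:
  series:
    - [0,0,-0.01,0,0,0,1]
    - [0,0,-0.01,0,0,0,1]
    - [0,0,-0.01,0,0,0,1]
    - [0,0,-0.01,0,0,0,1]
    - [0,0,-0.01,0,0,0,1]
    - [0,0,-0.01,0,0,0,1]

```text
clock: 15.28
eef_pos: [545.9, 315.4, 99.2]
eef_rot: [3.14, -0.0, 1.9]
wrist_force: [-1.7, -1.2, 6.5]
finger_gap: 33.4
finger_force: 20.0
```

>>> jog_arm:
  series:
    - [0,0,0.1,0,0,0,1]
    - [0,0,0.3,0,0,0,1]
    - [0,0,0.5,0,0,0,1]
    - [0,0,0.7,0,0,0,1]
    - [0,0,0.9,0,0,0,1]
    - [0,0,1,0,0,0,1]
    - [0,0,1,0,0,0,1]

```text
clock: 15.87
eef_pos: [546.4, 315.6, 221.7]
eef_rot: [3.137, -0.001, 1.9]
wrist_force: [-0.0, 0.4, -0.5]
finger_gap: 33.6
finger_force: 20.0
```

>>> jog_arm:
  series:
    - [0,0,0.1,0,0,0,1]
    - [0.18,-0.23,0.1,0,0,0,1]
    - [0.38,-0.48,0.1,0,0,0,1]
    - [0.56,-0.7,0.1,0,0,0,1]
    - [0.68,-0.85,0.1,0,0,0,1]
    - [0.718,-0.907,0.1,0,0,0,1]
    - [0.718,-0.907,0.1,0,0,0,1]
    - [0.718,-0.907,0.1,0,0,0,1]

```text
clock: 16.53
eef_pos: [631.2, 206.8, 229.5]
eef_rot: [-3.14, -0.0, 1.9]
wrist_force: [0.1, 0.0, -0.7]
finger_gap: 33.6
finger_force: 20.0
```

>>> jog_arm:
  series:
    - [0,0,-0.15,0,0,0,1]
    - [0,0,-0.3,0,0,0,1]
    - [0,0,-0.42,0,0,0,1]
    - [0,0,-0.5,0,0,0,1]
    - [0,0,-0.56,0,0,0,1]
    - [0,0,-0.62,0,0,0,1]
    - [0,0,-0.68,0,0,0,1]
    - [0,0,-0.7,0,0,0,1]

```text
clock: 17.2
eef_pos: [631.5, 206.6, 145.4]
eef_rot: [-3.141, -0.0, 1.9]
wrist_force: [-0.0, -0.6, -0.4]
finger_gap: 33.6
finger_force: 20.0
```

>>> jog_arm:
  series:
    - [0,0,-0.08,0,0,0,1]
    - [0,0,-0.16,0,0,0,1]
    - [0,0,-0.23,0,0,0,1]
    - [0,0,-0.29,0,0,0,1]
    - [0,0,-0.34,0,0,0,1]
    - [0,0,-0.38,0,0,0,1]
    - [0,0,-0.39,0,0,0,1]
    - [0,0,-0.39,0,0,0,1]

```text
clock: 17.87
eef_pos: [631.8, 206.3, 99.4]
eef_rot: [3.142, -0.0, 1.9]
wrist_force: [-0.0, 0.2, 0.3]
finger_gap: 33.4
finger_force: 20.0
```

>>> jog_arm:
  series:
    - [0,0,-0.01,0,0,0,1]
    - [0,0,-0.01,0,0,0,0.45]
    - [0,0,-0.01,0,0,0,0.45]
    - [0,0,-0.01,0,0,0,0.45]
    - [0,0,0.3,0,0,0,0.45]
    - [0,0,0.6,0,0,0,0.45]
    - [0,0,0.9,0,0,0,0.45]
    - [0,0,1,0,0,0,0.45]

```text
clock: 18.53
eef_pos: [632.9, 206.7, 225.6]
eef_rot: [3.134, 0.0, 1.9]
wrist_force: [0.6, 0.2, 0.4]
finger_gap: 51.9
finger_force: 0.0
```

>>> jog_arm:
  series:
    - [-0.25,-0.25,0,0,0,0,0.45]
    - [-0.5,-0.5,0,0,0,0,0.45]
    - [-0.75,-0.735,0,0,0,0,0.45]
    - [-0.789,-0.735,0,0,0,0,0.45]

```text
clock: 18.87
eef_pos: [533.4, 114.8, 218.7]
eef_rot: [-3.139, 0.0, 1.898]
wrist_force: [0.6, 0.4, 0.0]
finger_gap: 51.7
finger_force: 0.0
```

>>> jog_arm:
  series:
    - [-0.25,-0.25,0,0,0,0,0.45]
    - [-0.5,-0.5,0,0,0,0,0.45]
    - [-0.7,-0.65,0,0,0,0,0.45]
    - [-0.789,-0.735,0,0,0,0,0.45]
    - [-0.789,-0.735,0,0,0,0,0.45]
    - [-0.789,-0.735,0,0,0,0,0.45]
    - [-0.789,-0.735,0,0,0,0,0.45]

```text
clock: 19.45
eef_pos: [443.2, 30.4, 219.5]
eef_rot: [3.141, -0.0, 1.9]
wrist_force: [0.5, 0.5, -0.7]
finger_gap: 52.0
finger_force: 0.0
```

>>> jog_arm:
  series:
    - [0,0,-0.3,0,0,0,0.45]
    - [0,0,-0.6,0,0,0,0.45]
    - [0,0,-0.8,0,0,0,0.45]
    - [0,0,-0.9,0,0,0,0.45]
    - [0,0,-1,0,0,0,0.45]

```text
clock: 19.87
eef_pos: [442.6, 30.8, 97.6]
eef_rot: [-3.14, -0.001, 1.901]
wrist_force: [1.0, 0.8, 0.3]
finger_gap: 51.6
finger_force: 0.0
```

>>> jog_arm:
  series:
    - [0,0,-0.06,0,0,0,0.45]
    - [0,0,-0.11,0,0,0,0.45]
    - [0,0,-0.11,0,0,0,1]
    - [0,0,-0.11,0,0,0,1]
    - [0,0,-0.11,0,0,0,1]
    - [0,0,-0.11,0,0,0,1]
    - [0,0,-0.11,0,0,0,1]

```text
clock: 20.45
eef_pos: [442.8, 30.0, 86.8]
eef_rot: [3.14, 0.0, 1.9]
wrist_force: [0.3, 0.3, 2.5]
finger_gap: 33.8
finger_force: 20.0
```

>>> jog_arm:
  series:
    - [0,0,0.1,0,0,0,1]
    - [0,0,0.3,0,0,0,1]
    - [0,0,0.5,0,0,0,1]
    - [0,0,0.7,0,0,0,1]
    - [0,0,0.9,0,0,0,1]
    - [0,0,1,0,0,0,1]
    - [0,0,1,0,0,0,1]

```text
clock: 21.03
eef_pos: [443.4, 29.9, 209.0]
eef_rot: [3.137, 0.002, 1.9]
wrist_force: [-0.2, 0.4, 0.5]
finger_gap: 33.6
finger_force: 20.0
```

```bash
python3 - <<'E'
from h import *
S=manip.camera('scene')
f=lambda im,x0,y0,x1,y1,k:cv2.resize(im['frame'][y0:y1,x0:x1,::-1],None,fx=k,fy=k,interpolation=cv2.INTER_CUBIC)
cv2.imwrite('pics/a5.png',f(S,130,40,350,260,2.5)); s=manip.read_state();print(s['eef_pos'],s['eef_rot'])
E
```

```text
[442.79885155  29.90885655 207.14074857] [3.13922881e+00 8.65505199e-04 1.89995612e+00]
```

View pics/a5.png

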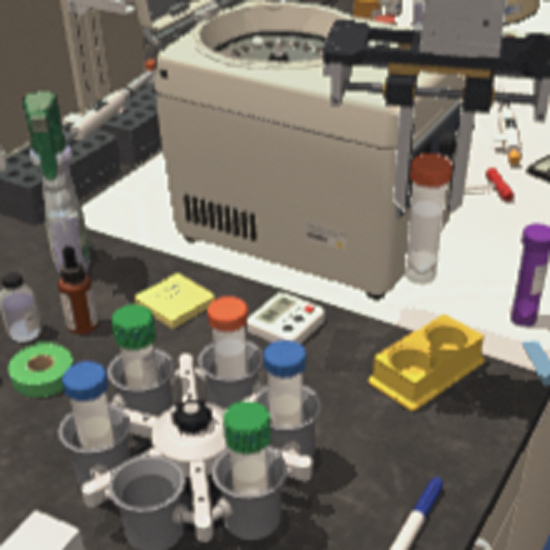

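Green is now in k0 opposite green k3, and blue k4 is opposite blue k1. The parked orange is held upright, and bucket k2 at crop (148,485) is empty. Next is the last placement.

>>> jog_arm:
  series:
    - [0,0,0.2,0,0,0,1]
    - [0.08,0.22,0.2,0,0,0,1]
    - [0.17,0.48,0.2,0,0,0,1]
    - [0.286,0.79,0.2,0,0,0,1]

```text
clock: 21.42
eef_pos: [476.6, 125.1, 229.3]
eef_rot: [-3.141, 0.0, 1.898]
wrist_force: [0.7, -0.2, 0.1]
finger_gap: 33.4
finger_force: 20.0
```

>>> jog_arm:
  series:
    - [0.09,0.25,0,0,0,0,1]
    - [0.18,0.5,0,0,0,0,1]
    - [0.286,0.79,0,0,0,0,1]

```text
clock: 21.67
eef_pos: [510.9, 220.7, 228.6]
eef_rot: [-3.14, 0.0, 1.9]
wrist_force: [-0.7, -0.9, -1.0]
finger_gap: 33.4
finger_force: 20.0
```

>>> jog_arm:
  series:
    - [0.09,0.25,0,0,0,0,1]
    - [0.18,0.5,0,0,0,0,1]
    - [0.25,0.7,0,0,0,0,1]
    - [0.285,0.793,0,0,0,0,1]
    - [0.285,0.793,0,0,0,0,1]
    - [0.285,0.793,0,0,0,0,1]
    - [0.285,0.793,0,0,0,0,1]

```text
clock: 22.25
eef_pos: [545.0, 313.8, 229.4]
eef_rot: [-3.14, 0.0, 1.899]
wrist_force: [-0.0, -0.3, 0.8]
finger_gap: 33.8
finger_force: 20.0
```

>>> jog_arm:
  series:
    - [0,0,-0.15,0,0,0,1]
    - [0,0,-0.3,0,0,0,1]
    - [0,0,-0.42,0,0,0,1]
    - [0,0,-0.5,0,0,0,1]
    - [0,0,-0.56,0,0,0,1]
    - [0,0,-0.62,0,0,0,1]
    - [0,0,-0.68,0,0,0,1]
    - [0,0,-0.7,0,0,0,1]

```text
clock: 22.92
eef_pos: [545.1, 314.5, 145.5]
eef_rot: [-3.141, 0.0, 1.9]
wrist_force: [0.6, -0.1, -0.2]
finger_gap: 33.7
finger_force: 20.0
```

>>> jog_arm:
  series:
    - [0,0,-0.08,0,0,0,1]
    - [0,0,-0.16,0,0,0,1]
    - [0,0,-0.23,0,0,0,1]
    - [0,0,-0.29,0,0,0,1]
    - [0,0,-0.34,0,0,0,1]
    - [0,0,-0.38,0,0,0,1]
    - [0,0,-0.39,0,0,0,1]
    - [0,0,-0.39,0,0,0,1]

```text
clock: 23.58
eef_pos: [545.3, 314.7, 99.3]
eef_rot: [-3.142, 0.0, 1.9]
wrist_force: [0.4, -0.5, -0.7]
finger_gap: 33.7
finger_force: 20.0
```

>>> jog_arm:
  series:
    - [0,0,-0.01,0,0,0,1]
    - [0,0,-0.01,0,0,0,0.45]
    - [0,0,-0.01,0,0,0,0.45]
    - [0,0,-0.01,0,0,0,0.45]
    - [0,0,0.3,0,0,0,0.45]
    - [0,0,0.6,0,0,0,0.45]
    - [0,0,0.9,0,0,0,0.45]
    - [0,0,1,0,0,0,0.45]

```text
clock: 24.25
eef_pos: [546.4, 315.3, 225.4]
eef_rot: [3.134, -0.001, 1.9]
wrist_force: [-0.2, -0.2, -0.1]
finger_gap: 51.9
finger_force: 0.0
```

>>> jog_arm:
  series:
    - [-0.3,-0.2,0.2,0,0,0,0.45]
    - [-0.6,-0.5,0.2,0,0,0,0.45]
    - [-0.9,-0.8,0.2,0,0,0,0.45]
    - [-1,-1,0.2,0,0,0,0.45]
    - [-1,-1,0.2,0,0,0,0.45]

```text
clock: 24.67
eef_pos: [422.4, 191.9, 243.5]
eef_rot: [-3.141, 0.0, 1.899]
wrist_force: [-0.3, 0.9, 0.4]
finger_gap: 51.6
finger_force: 0.0
```

>>> jog_arm:
  series:
    - [-0.2,-0.3,0,0,0,0,0.45]
    - [-0.4,-0.6,0,0,0,0,0.45]
    - [-0.5,-0.9,0,0,0,0,0.45]
    - [-0.5,-1,0,0,0,0,0.45]
    - [-0.5,-1,0,0,0,0,0.45]

```text
clock: 25.08
eef_pos: [365.0, 72.9, 243.8]
eef_rot: [3.14, 0.001, 1.897]
wrist_force: [0.3, -0.7, -0.4]
finger_gap: 51.8
finger_force: 0.0
```

>>> jog_arm:
  series:
    - [-0.1,-0.3,0,0,0,0,0.45]
    - [-0.1,-0.6,0,0,0,0,0.45]
    - [-0.1,-0.9,0,0,0,0,0.45]
    - [-0.1,-1,0,0,0,0,0.45]
    - [-0.1,-1,0,0,0,0,0.45]
    - [-0.1,-1,0,0,0,0,0.45]

```text
clock: 25.58
eef_pos: [353.6, -45.0, 243.3]
eef_rot: [-3.141, -0.0, 1.899]
wrist_force: [0.5, -1.0, -0.2]
finger_gap: 51.6
finger_force: 0.0
```

```bash
python3 - <<'E'
from h import *
T=manip.camera('top');S=manip.camera('scene')
c=np.array([557.5,235.5])
for n,C,box,z in(('T',T,(160,110,260,210),125),('S',S,(150,155,260,230),122)):
  for col in('blue','orange','green'):
    for ce,s in blobs(C,col,box,100)[0]:
        X=plane(C,*ce,z)[:2]-c; print(n,col,ce.round(1),'r',round(np.hypot(*X),1),'k',round((np.arctan2(X[1],X[0])+.374)/np.pi*3,2))
f=lambda im,x0,y0,x1,y1,k:cv2.resize(im['frame'][y0:y1,x0:x1,::-1],None,fx=k,fy=k,interpolation=cv2.INTER_CUBIC)
cv2.imwrite('pics/a6.png',np.hstack([f(S,130,130,290,280,2.5),f(T,130,90,290,240,2.5)]))
E
```

```text
T blue [189. 132.] r 80.5 k 1.0
T blue [230.8 184.9] r 79.3 k -1.98
T orange [244.2 154.2] r 80.7 k -1.01
T orange [173.7 162.8] r 82.9 k 1.98
T green [223.3 127.5] r 80.9 k -0.0
T green [196.2 190.8] r 80.9 k 3.02
S blue [243.5 182.8] r 80.3 k -1.96
S blue [163.5 191.8] r 80.2 k 0.97
S orange [161.5 163.3] r 131.7 k 0.18
S orange [220.6 164.7] r 83.5 k -0.99
S orange [184.6 213.7] r 78.7 k 1.98
S green [183.  170.1] r 78.6 k 0.01
S green [228.7 210.3] r 82.6 k 2.99
```

View pics/a6.png

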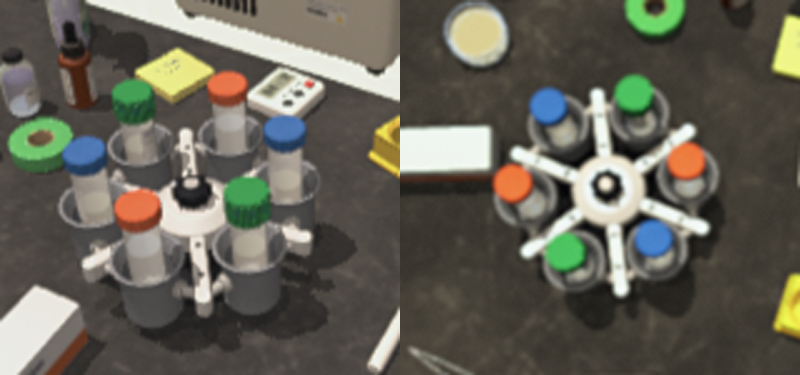

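Opposite pairs now match: blue k1 and k4, orange k2 and k5, green k0 and k3. All six are seated within about 3 mm of the 80 mm circle, and the arm is clear.

```bash
python3 -c "
from cell import manip
print(manip.sign_off())"
```

```text
the job is handed in; nothing more can be done
None
```

I handed the job in at about 26 s of the 88 s limit. In the last pictures all six tubes stand upright and look seated in the rotor buckets, each opposite its same-colour twin, and the arm is clear; the sign-off returned no verdict.

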